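# Seat the rocking lid on a baby food pot

## Robot

A 6-joint arm with a two-finger parallel gripper is mounted at the origin on the work surface. World frame = base frame: x ahead of the robot, y to its left, z up, the work surface at z = 0. Lengths are in m, angles in degrees, forces in N, time in s.
With the tool pointing down it reaches from about 0.4 to 0.825 m from the base axis. Payload 7 kg.
Tool frame: the origin (TCP) lies on the centre line of the jaws, within the pads' length; the fingertips stand 19 mm ahead of it and the grasp point (between the pads) is the TCP; z points along the fingers, y is the line along which they close (so a half turn about z gives the same grasp; the last joint's range is limited). The gripper opens to 88 mm and grips with 3 to 60 N. Pads are 19 mm wide; open, the fingers measure 130 mm over their backs; the gripper's body (78 mm by 193 mm) begins 47 mm behind the grasp point.
Start: joints at [-56.431, 20.546, 0.682, 0, -70.136, -16.507], TCP at [0.198, -0.645, 0.246] pointing down, gripper open.
Joint ranges: [-176.03, 176.03], [-82.01, 121.73], [-58.28, 71.71], [-173.87, 95.51], [-174.79, -0.11], [-173.66, 173.66]. Speed limits (degrees/s): [136.94, 136.94, 172.46, 180, 180, 180].

## Interface

Orientations are given as [roll, pitch, yaw] about the fixed x, y, z axes, in that order (R = Rz(yaw) Ry(pitch) Rx(roll)).
In Python, from plant import get_state, capture, close_job gives the robot as it stands.
- The arm moves only by the tool apply_moves, never from a script. Its argument "targets" is a list of rows, each a list of 7 numbers: the opening, from 0 (shut) to 1 (fully open), then the shift along the tool's x, y, z normalised to -1 to 1, where 1 is 1000 mm, then the turn, a rotation vector about the tool's x, y, z normalised to -1 to 1, where 1 is 90 degrees. In form: [[claw, tx, ty, tz, ax, ay, az], ...]. A call has 1 to 20 rows; each row shifts and turns the commanded pose from where the row before left it, along the tool's axes as they then stand; what a row does not reach is not made up. A row lasts 1/12 s, in which the tool goes at most 41.7 mm and 7.16 degrees, less where a joint would pass 70% of its speed; a pose out of reach is approached as far as the arm can. A call with a number of a shift or a turn outside -1 to 1 is refused whole. A call with a gripper value outside its range is refused whole. The fingers move at their own pace and stop on an object; "newtons" is the grip in N (left out, the last holds). Time passes only in rows, so rows that do not move let the fingers close. It gives the time, the measured TCP pose, the force, the opening and the grip force at its end, in the units of the state.
- get_state(): the state, without advancing time (a new reading comes with each control period).
- capture(name): name is "side" or "top"; returns a dict with "frame" (400x640x3 uint8, red, green, blue), "range_z" (400x640 float32, m along the optical axis (not along the pixel's ray), 0 where there is no reading), "camera_matrix" (3x3 intrinsics, pixels), "T" (4x4, takes a point from camera to world coordinates). Camera axes: x right, y down, z forward; pixel columns grow to the right and rows downward; lengths in m; the calibration is good to about 2 mm. A picture is of the moment at which its call begins.
- close_job(): hands the job in; it is judged then, once.
The state is a dict: "time_s": time; "joints": joint angles; "qd": joint speeds; "joint_torque": joint torques, N m; "tcp_pos": TCP position; "eef_rot": TCP orientation; "contact_force": force on the tool from outside, world axes, zero at the start; "moment": the same for the moment, N m; "gripper_width": finger opening in m; "gripper_force": force on a finger pad.
Only numpy, scipy, OpenCV 4.12 (cv2) and the standard library are available. Lean on these libraries where they do the work, as an engineer would, in place of code of your own. Each camera call takes 0.05 s, during which the arm holds its last target. There are 200 camera calls.

## Task

One of the four identical pot lids on the tray is not clicked on. Press gently near the edge of one lid after another with a fingertip to find the one that rocks, hold it tipped for a moment to be sure, then press that lid in the middle until it is fully home and sits level. Do not lift any lid or press hard, leave everything else where it is, and finish with the hand clear.

Things in the scene. Friction and masses are not known exactly. Their poses are not given: they have to be found in the camera images.
- lid_a_top (a point): middle of the flat top of one of four identical round grey click-on lids, 72 mm across, 14 mm thick, on a cream pot in the tray; 50 to 60 mm above the work surface (the pots sit at slightly different heights). Its z axis is the lid's upward normal and leans when the lid tips. Three lids are seated and hardly move when pressed; one is loose (see press and tray)
- lid_b_top (a point): middle of the flat top of one of four identical round grey click-on lids, 72 mm across, 14 mm thick, on a cream pot in the tray; 50 to 60 mm above the work surface (the pots sit at slightly different heights). Its z axis is the lid's upward normal and leans when the lid tips. Three lids are seated and hardly move when pressed; one is loose (see press and tray)
- lid_c_top (a point): middle of the flat top of one of four identical round grey click-on lids, 72 mm across, 14 mm thick, on a cream pot in the tray; 50 to 60 mm above the work surface (the pots sit at slightly different heights). Its z axis is the lid's upward normal and leans when the lid tips. Three lids are seated and hardly move when pressed; one is loose (see press and tray)
- lid_d_top (a point): middle of the flat top of one of four identical round grey click-on lids, 72 mm across, 14 mm thick, on a cream pot in the tray; 50 to 60 mm above the work surface (the pots sit at slightly different heights). Its z axis is the lid's upward normal and leans when the lid tips. Three lids are seated and hardly move when pressed; one is loose (see press and tray)
- press_a (a joint): how far lid a (m) has gone straight down from where it was found: 0 at the start for every lid; at most 0.0006 for a seated lid, 0.005 for the loose one when fully home; negative if lifted. The loose lid goes home and stays, no longer rocking, when pressed within 8 mm of its middle with 8 to 15 N; pressing gently near its edge only tips it
- press_b (a joint): how far lid b (m) has gone straight down from where it was found: 0 at the start for every lid; at most 0.0006 for a seated lid, 0.005 for the loose one when fully home; negative if lifted. The loose lid goes home and stays, no longer rocking, when pressed within 8 mm of its middle with 8 to 15 N; pressing gently near its edge only tips it
- press_c (a joint): how far lid c (m) has gone straight down from where it was found: 0 at the start for every lid; at most 0.0006 for a seated lid, 0.005 for the loose one when fully home; negative if lifted. The loose lid goes home and stays, no longer rocking, when pressed within 8 mm of its middle with 8 to 15 N; pressing gently near its edge only tips it
- press_d (a joint): how far lid d (m) has gone straight down from where it was found: 0 at the start for every lid; at most 0.0006 for a seated lid, 0.005 for the loose one when fully home; negative if lifted. The loose lid goes home and stays, no longer rocking, when pressed within 8 mm of its middle with 8 to 15 N; pressing gently near its edge only tips it
- tray: fixed wooden tray, 266 x 386 mm, rim 24 mm high, floor 10 mm above the work surface; origin at the centre of its underside, long side along its y. The pots stand near its four corners, at about (+-62, +-115) mm. The loose lid, pressed with 3 to 6 N 20 to 30 mm off its middle on any side, tips: that side sinks 2 to 5 mm (0.08 to 0.18 rad) and springs back level
- teether: coral silicone ring teether, 68 mm across, 13 mm high, lying in the middle of the tray; origin at the centre of its underside. To be left alone
- cap: mint plastic bottle cap, 38 mm across, 16 mm high, in the middle of the tray; origin at the centre of its underside. To be left alone
- rattle: beech block rattle, 44 x 44 x 42 mm, in the middle of the tray; origin at the centre of its underside. To be left alone
- tin: aluminium baby food container with hinged lid, shut, 99 x 74 x 44 mm, beside the tray; origin at the centre of its underside. To be left alone
- jar: lidded jar, 60 mm across, 80 mm high, beside the tray; origin at the centre of its underside. To be left alone
- spoon: feeding spoon, 150 mm long, lying beside the tray on the other side from the tin; origin near its middle. To be left alone
Mind the look-alikes: they are no part of the job. Leave any orange or purple look-alike of the part that bears lid_c_top alone.

How it is judged (in metres and radians):
On the way, in this order (a step that is already met when the one before it is completed fails the run):
1. the loose lid is rocked: pressed near its edge it tips by more than 0.05 rad (3 degrees) for 0.1 s while not yet home (angle between any of lid_a_top, lid_b_top, lid_c_top, lid_d_top's own z axis and vertical above 0.05 rad and value of joint each of press_a, press_b, press_c, press_d below 0.003 m), for 0.1 s.
2. the loose lid is pressed home (4 of its 5 mm or more) and level (value of joint any of press_a, press_b, press_c, press_d above 0.004 m and angle between each of lid_a_top, lid_b_top, lid_c_top, lid_d_top's own z axis and vertical below 0.03 rad), for 0.2 s.
At the end, for the whole second after the job is handed in: the loose lid has gone down at least 4 of its 5 mm and stays there, all four lids are level within 0.03 rad and none has been raised, and the six other things are within 15 mm of where they were (all of step 2 and value of joint each of press_a, press_b, press_c, press_d above -0.002 m and distance of each of teether, cap, rattle, tin, jar, spoon from where it was at the start of the episode below 0.015 m); the robot touches nothing.
It fails at once if a lid is lifted more than 3 mm (value of joint any of press_a, press_b, press_c, press_d below -0.003 m).
It fails at once if a thing that is to be left alone is shifted or lifted by more than 20 mm (distance of any of teether, cap, rattle, tin, jar, spoon from where it was at the start of the episode above 0.02 m).
It fails at once if the hand presses harder than 45 N (contact force between any of the fingers, the arm and anything else above 45 N).
It also fails if it takes over 61 s, if anything falls off the work surface, if the arm or the gripper's body presses on something with over 40 N, if the wrist force passes 120 N, or if a joint passes its speed limit or range.

## Working session

There is one attempt and no reset: what is moved stays moved. The work goes in short steps, Python scripts to look and compute and a tool call to move; the robot and the scene stay as the last step left them, time stands still between calls to the robot, and variables do not carry over. Pictures are saved under pics/ and viewed, at most 10 in all, crops included, and the job is handed in when it is done.

Besides the shell and the picture viewer there is one more tool, called after ">>>" as name(argument=value, ...), one argument or row to a line, values as JSON. apply_moves: Moves the arm, as the interface text tells. Scaled input: -1 to 1 covers 1000 mm each way for a shift and 90 degrees each way for a turn. Its arguments: {"type":"object","properties":{"targets":{"type":"array","items":{"type":"array","items":{"type":"number"}}},"newtons":{"type":"number"}},"required":["targets"]}

```bash
mkdir -p pics
cat > h.py <<'E'
import numpy as np, cv2
from plant import get_state, capture, close_job
def world(c):
    d=c["range_z"]; K=c["camera_matrix"]; h,w=d.shape
    u,v=np.meshgrid(np.arange(w),np.arange(h))
    P=np.stack([(u-K[0,2])/K[0,0]*d,(v-K[1,2])/K[1,1]*d,d],-1)
    return P@c["T"][:3,:3].T+c["T"][:3,3]
E
python3 - <<'E'
from h import *
for n in("top","side"):
    c=capture(n); cv2.imwrite(f"pics/{n}0.png",c["frame"][:,:,::-1]); np.savez(f"{n}0.npz",**c)
    print(n,c["T"].round(3).tolist())
print(get_state())
c=np.load("top0.npz"); W=world(c); hsv=cv2.cvtColor(c["frame"],cv2.COLOR_RGB2HSV)
m=((W[...,2]>.044)&(W[...,2]<.066)&(c["range_z"]>0)).astype(np.uint8)
n,l,s,ce=cv2.connectedComponentsWithStats(m)
for i in range(1,n):
    if s[i,4]>100: p=W[l==i]; print(s[i],ce[i].round(),p.mean(0).round(4),np.ptp(p,0).round(3),np.median(p[:,2]).round(4),np.median(hsv[l==i],0))
E
```

```text
top [[0.029, -0.984, 0.174, 0.364], [-1.0, -0.027, 0.013, 0.037], [-0.008, -0.174, -0.985, 0.942], [0.0, 0.0, 0.0, 1.0]]
side [[-0.742, -0.511, 0.433, 0.096], [-0.67, 0.578, -0.466, 0.483], [-0.012, -0.636, -0.772, 0.818], [0.0, 0.0, 0.0, 1.0]]
{'time_s': 0.1, 'joints': array([-5.64318290e+01,  2.05865035e+01,  6.40488886e-01, -1.82340645e-02,
       -7.01352617e+01, -1.65077169e+01]), 'qd': array([-0.07142427, -0.0562611 ,  0.09071338, -0.05050271, -0.03966524,
       -0.07813866]), 'joint_torque': array([-4.62553908e-04, -5.84164524e+01,  2.93752223e+01,  7.01558635e+00,
        1.01852103e-02, -6.86214162e-05]), 'tcp_pos': array([ 0.19790835, -0.64492107,  0.24473526]), 'eef_rot': array([ 1.79917203e+02, -6.66068113e-03, -1.62945749e+02]), 'contact_force': array([-0.53530741, -1.03855887, -0.44915589]), 'moment': array([ 0.00665652, -0.00955211, -0.04143916]), 'gripper_force': 0.0, 'gripper_width': 0.08763243159668775}
[233  51  31  20 149] [251.  65.] [0.8534 0.2264 0.0552] [0.049 0.075 0.022] 0.055 [15. 34. 52.]
[503  53  27  25 162] [512.  69.] [ 0.8572 -0.4239  0.0552] [0.057 
[... 845 characters left out ...]
 759] [412. 169.] [ 0.5947 -0.1715  0.056 ] [0.073 0.072 0.017] 0.0565 [ 30.  20. 126.]
[367 159  22  22 339] [377. 170.] [ 0.5918 -0.0903  0.0519] [0.051 0.051 0.013] 0.052 [ 32.  76. 128.]
[234 184  39  45 603] [253. 206.] [0.4965 0.2023 0.0453] [0.105 0.086 0.005] 0.0451 [108.  19. 137.]
[299 195  32  32 784] [314. 211.] [0.4875 0.0567 0.0592] [0.072 0.073 0.021] 0.0598 [ 39.  20. 130.]
[396 205  33  32 818] [412. 220.] [ 0.4717 -0.1699  0.0589] [0.073 0.072 0.018] 0.0596 [ 30.  20. 126.]
[257 266  33  33 833] [273. 282.] [0.3234 0.1461 0.0547] [0.072 0.072 0.016] 0.055 [ 18. 152. 124.]
[386 274  33  34 857] [402. 290.] [ 0.3128 -0.147   0.0549] [0.073 0.071 0.016] 0.0552 [143. 113. 103.]
```

View pics/top0.png

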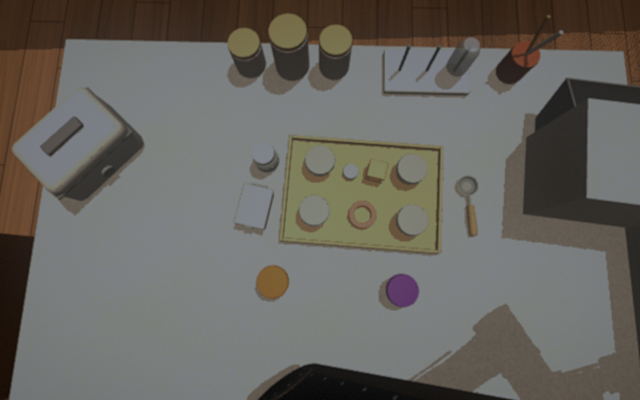

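View pics/side0.png

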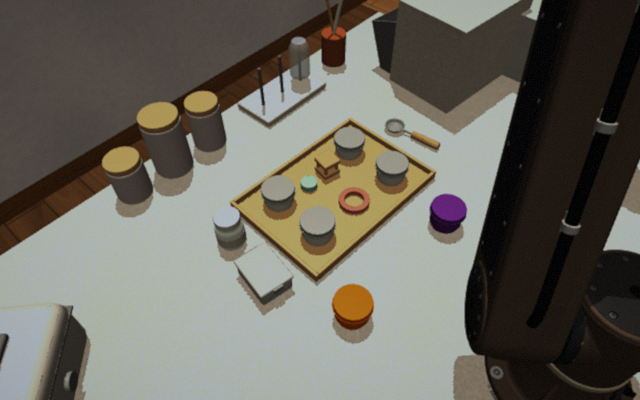

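The top view shows four grey lids in the tray, at (320,161), (412,169), (314,211) and (412,220). The orange lid (273,282) and the purple lid (402,290) are outside the tray, so they are the look-alikes to leave alone. Next I'll refine the lid centres and confirm them in a crop.

Run:
```python
from h import *
c=np.load("top0.npz"); W=world(c)
for n,(u,v) in dict(FL=(320,161),FR=(412,169),NL=(314,211),NR=(412,220)).items():
    Q=W[v-22:v+23,u-22:u+23].reshape(-1,3); z0=np.median(W[v-5:v+6,u-5:u+6,2])
    p=Q[abs(Q[:,2]-z0)<.0025]; ce,r=cv2.minEnclosingCircle((p[:,:2]*1000).astype(np.float32))
    print(n,z0.round(4),p.mean(0).round(4),np.round(ce,1),round(r,1))
    A=np.c_[p[:,:2],np.ones(len(p))]; print(np.linalg.lstsq(A,p[:,2],rcond=None)[0].round(3))
cv2.imwrite("pics/crop.png",cv2.resize(c["frame"][130:310,220:460,::-1],None,fx=3,fy=3,interpolation=cv2.INTER_CUBIC))
```

```text
FL 0.0569 [0.6107 0.047  0.0568] [611.2  47.2] 35.8
[0.003 0.002 0.055]
FR 0.0569 [ 0.5965 -0.1731  0.0568] [ 596.3 -173.2] 35.8
[-0.001  0.001  0.058]
NL 0.0597 [0.489  0.0569 0.0598] [488.9  57.2] 35.7
[-0.001 -0.002  0.06 ]
NR 0.0597 [ 0.4729 -0.1717  0.0597] [ 473.1 -171.4] 35.9
[0.003 0.    0.058]
```

View pics/crop.png

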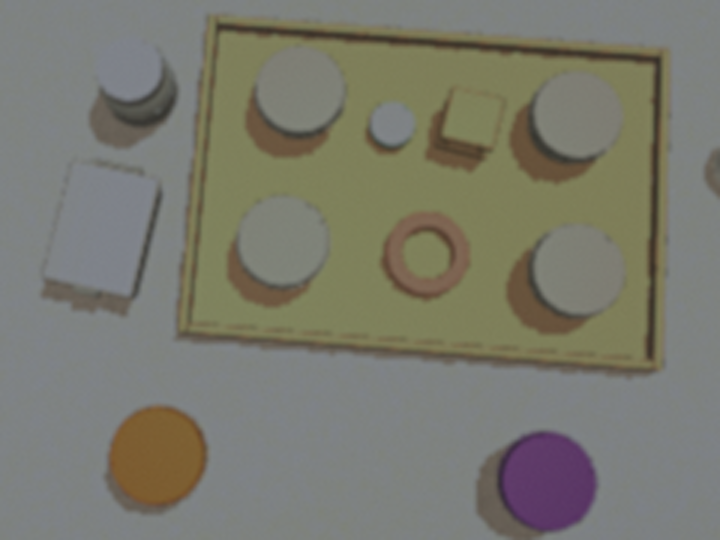

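Run:
```python
from h import *
c=np.load("top0.npz"); W=world(c); m=(c["range_z"]>0)&(W[...,2]>.07)
P=W[60:240,500:640][m[60:240,500:640]]; print(P.min(0),P.max(0))
for a,b in((.07,.15),(.15,.25),(.25,.6)):
    q=P[(P[:,2]>a)&(P[:,2]<b)]; print(a,len(q),q.min(0).round(3) if len(q) else 0,q.max(0).round(3) if len(q) else 0)
```

```text
[ 0.47775215 -0.70093687  0.07002306] [ 0.87034822 -0.40797142  0.23732046]
0.07 4713 [ 0.478 -0.701  0.07 ] [ 0.87  -0.408  0.15 ]
0.15 8400 [ 0.484 -0.616  0.15 ] [ 0.742 -0.454  0.237]
0.25 0 0 0
```

>>> apply_moves(
  targets=[
    [0, 0, 0, 0, 0, 0, 0.0632],
    [0, 0, 0, 0, 0, 0, 0.0632],
    [0, 0, 0, 0, 0, 0, 0.0632],
    [0, 0, 0, 0, 0, 0, 0],
  ],
  newtons=10,
)

```text
time_s: 0.43
tcp_pos: [0.1979, -0.645, 0.245]
eef_rot: [179.9, -0.0, 179.7]
contact_force: [-0.1, -0.1, -1.2]
gripper_width: 0.0664
gripper_force: 0.0
```

>>> apply_moves(
  targets=[
    [0, -0.0165, 0.0316, 0, 0, 0, 0],
    [0, -0.0165, 0.0316, 0, 0, 0, 0],
    [0, -0.0165, 0.0316, 0, 0, 0, 0],
    [0, -0.0165, 0.0316, 0, 0, 0, 0],
    [0, -0.0165, 0.0316, 0, 0, 0, 0],
    [0, -0.0165, 0.0316, 0, 0, 0, 0],
    [0, -0.0165, 0.0316, 0, 0, 0, 0],
    [0, -0.0165, 0.0316, 0, 0, 0, 0],
    [0, -0.0165, 0.0316, 0, 0, 0, 0],
    [0, -0.0165, 0.0316, 0, 0, 0, 0],
    [0, -0.0165, 0.0316, 0, 0, 0, 0],
    [0, -0.0165, 0.0316, 0, 0, 0, 0],
    [0, -0.0165, 0.0316, 0, 0, 0, 0],
    [0, -0.0165, 0.0316, 0, 0, 0, 0],
    [0, -0.0165, 0.0316, 0, 0, 0, 0],
    [0, 0, 0, 0.034, 0, 0, 0],
    [0, 0, 0, 0.034, 0, 0, 0],
    [0, 0, 0, 0.034, 0, 0, 0],
    [0, 0, 0, 0.034, 0, 0, 0],
    [0, 0, 0, 0, 0, 0, 0],
  ],
)

```text
time_s: 2.1
tcp_pos: [0.4414, -0.1708, 0.1041]
eef_rot: [179.9, -0.6, -179.9]
contact_force: [-1.1, 0.6, -0.1]
gripper_width: 0.0007
gripper_force: 0.0
```

>>> apply_moves(
  targets=[
    [0, 0, 0, 0, 0, 0, 0],
    [0, 0, 0, 0, 0, 0, 0],
    [0, 0, 0, 0, 0, 0, 0],
    [0, 0, 0, 0, 0, 0, 0],
  ],
)

```text
time_s: 2.43
tcp_pos: [0.4469, -0.1714, 0.1116]
eef_rot: [-180.0, 0.2, -180.0]
contact_force: [0.4, 0.2, -0.0]
gripper_width: 0.0007
gripper_force: 0.0
```

Run:
```python
from h import *
c=capture("side"); cv2.imwrite("pics/s1.png",cv2.resize(c["frame"][80:300,200:480,::-1],None,fx=2.5,fy=2.5)); print(get_state())
```

```text
{'time_s': 2.4833, 'joints': array([ 2.65005335e+00,  9.83493408e+00, -3.40329028e+01,  1.33662860e-02,
       -4.59444082e+01, -9.26399059e+01]), 'qd': array([ 0.0423768 ,  0.38233096, -0.43050612, -0.28323276,  0.30225799,
       -0.13050717]), 'joint_torque': array([ 2.26009043e-02, -3.61919975e+01,  2.24545312e+01,  5.34661621e+00,
       -9.04400507e-02,  1.17934050e-02]), 'tcp_pos': array([ 0.44659709, -0.17139477,  0.11127852]), 'eef_rot': array([-179.99902164,    0.18799879, -179.9805724 ]), 'contact_force': array([-0.44761218, -0.04446777,  0.6893688 ]), 'moment': array([-0.02021743, -0.01343264,  0.02090971]), 'gripper_force': 0.0, 'gripper_width': 0.0007452887544243526}
```

View pics/s1.png

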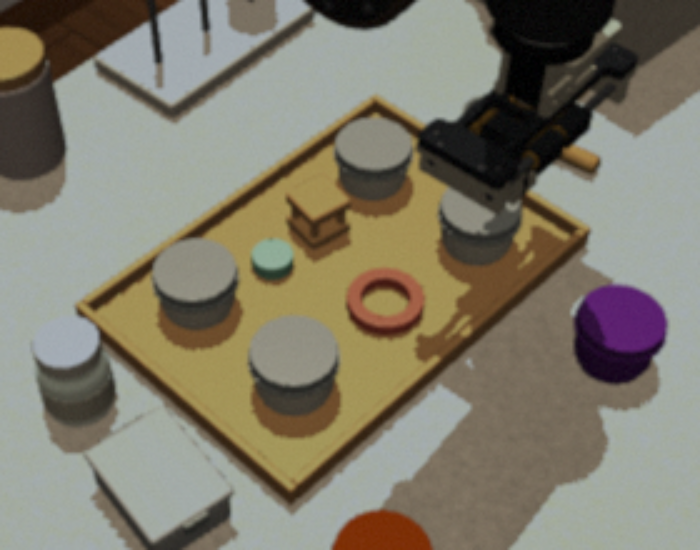

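The fingertips are closed and hang over the near-right lid at crop (490,205), clear of everything else. I'll descend slowly.

>>> apply_moves(
  targets=[
    [0, 0, 0, 0.006, 0, 0, 0],
    [0, 0, 0, 0.008, 0, 0, 0],
    [0, 0, 0, 0.006, 0, 0, 0],
    [0, 0, 0, 0.004, 0, 0, 0],
    [0, 0, 0, 0.003, 0, 0, 0],
    [0, 0, 0, 0.002, 0, 0, 0],
    [0, 0, 0, 0, 0, 0, 0],
    [0, 0, 0, 0, 0, 0, 0],
    [0, 0, 0, 0, 0, 0, 0],
  ],
)

```text
time_s: 3.23
tcp_pos: [0.4457, -0.1713, 0.0807]
eef_rot: [-180.0, 0.0, -180.0]
contact_force: [-0.3, -0.4, -0.3]
gripper_width: 0.0007
gripper_force: 0.0
```

>>> apply_moves(
  targets=[
    [0, 0, 0, 0.001, 0, 0, 0],
    [0, 0, 0, 0.001, 0, 0, 0],
    [0, 0, 0, 0, 0, 0, 0],
    [0, 0, 0, 0, 0, 0, 0],
  ],
)

```text
time_s: 3.57
tcp_pos: [0.4457, -0.1713, 0.0787]
eef_rot: [-180.0, 0.0, -180.0]
contact_force: [0.3, 0.1, 0.9]
gripper_width: 0.0007
gripper_force: 0.3
```

>>> apply_moves(
  targets=[
    [0, 0, 0, 0.001, 0, 0, 0],
    [0, 0, 0, 0, 0, 0, 0],
    [0, 0, 0, 0, 0, 0, 0],
  ],
)

```text
time_s: 3.82
tcp_pos: [0.4457, -0.1713, 0.078]
eef_rot: [-180.0, 0.0, -180.0]
contact_force: [-1.6, 0.3, 5.9]
gripper_width: 0.0006
gripper_force: 2.7
```

The force rose to 5.9 N within 0.7 mm, so the near-right lid is seated. Next is the far-right lid.

>>> apply_moves(
  targets=[
    [0, 0, 0, -0.004, 0, 0, 0],
    [0, 0, 0, -0.008, 0, 0, 0],
    [0, 0, 0, -0.008, 0, 0, 0],
    [0, -0.015, 0, 0, 0, 0, 0],
    [0, -0.03, 0, 0, 0, 0, 0],
    [0, -0.03, -0.002, 0, 0, 0, 0],
    [0, -0.025, 0, 0, 0, 0, 0],
    [0, -0.015, 0, 0, 0, 0, 0],
    [0, -0.008, 0, 0, 0, 0, 0],
    [0, 0, 0, 0.004, 0, 0, 0],
    [0, 0, 0, 0.006, 0, 0, 0],
    [0, 0, 0, 0.005, 0, 0, 0],
    [0, 0, 0, 0.003, 0, 0, 0],
    [0, 0, 0, 0.002, 0, 0, 0],
    [0, 0, 0, 0, 0, 0, 0],
    [0, 0, 0, 0, 0, 0, 0],
    [0, 0, 0, 0, 0, 0, 0],
  ],
)

```text
time_s: 5.23
tcp_pos: [0.5686, -0.1733, 0.0779]
eef_rot: [-180.0, 0.0, -180.0]
contact_force: [-0.1, -0.4, 1.3]
gripper_width: 0.0007
gripper_force: 0.0
```

>>> apply_moves(
  targets=[
    [0, 0, 0, 0.001, 0, 0, 0],
    [0, 0, 0, 0.001, 0, 0, 0],
    [0, 0, 0, 0, 0, 0, 0],
    [0, 0, 0, 0, 0, 0, 0],
  ],
)

```text
time_s: 5.57
tcp_pos: [0.5687, -0.1733, 0.0758]
eef_rot: [-180.0, 0.0, -180.0]
contact_force: [0.1, -0.4, 1.8]
gripper_width: 0.0006
gripper_force: 1.2
```

>>> apply_moves(
  targets=[
    [0, 0, 0, 0.001, 0, 0, 0],
    [0, 0, 0, 0, 0, 0, 0],
    [0, 0, 0, 0, 0, 0, 0],
  ],
)

```text
time_s: 5.82
tcp_pos: [0.5687, -0.1733, 0.0751]
eef_rot: [-180.0, 0.0, -180.0]
contact_force: [-1.8, 0.4, 6.2]
gripper_width: 0.0004
gripper_force: 3.0
```

The far-right lid is seated too. Next is the far-left lid.

>>> apply_moves(
  targets=[
    [0, 0, 0, -0.005, 0, 0, 0],
    [0, 0, 0, -0.01, 0, 0, 0],
    [0, 0, 0, -0.01, 0, 0, 0],
    [0, -0.002, 0.015, 0, 0, 0, 0],
    [0, -0.003, 0.03, 0, 0, 0, 0],
    [0, -0.003, 0.04, 0, 0, 0, 0],
    [0, -0.003, 0.04, 0, 0, 0, 0],
    [0, -0.003, 0.04, 0, 0, 0, 0],
    [0, -0.002, 0.03, 0, 0, 0, 0],
    [0, 0, 0.017, 0, 0, 0, 0],
    [0, 0, 0.008, 0, 0, 0, 0],
    [0, 0, 0, 0.005, 0, 0, 0],
    [0, 0, 0, 0.007, 0, 0, 0],
    [0, 0, 0, 0.005, 0, 0, 0],
    [0, 0, 0, 0.003, 0, 0, 0],
    [0, 0, 0, 0.0025, 0, 0, 0],
    [0, 0, 0, 0, 0, 0, 0],
    [0, 0, 0, 0, 0, 0, 0],
    [0, 0, 0, 0, 0, 0, 0],
  ],
)

```text
time_s: 7.4
tcp_pos: [0.5847, 0.0464, 0.0772]
eef_rot: [180.0, 0.0, 180.0]
contact_force: [-0.5, 0.1, 0.4]
gripper_width: 0.0003
gripper_force: 0.0
```

>>> apply_moves(
  targets=[
    [0, 0, 0, 0.001, 0, 0, 0],
    [0, 0, 0, 0, 0, 0, 0],
    [0, 0, 0, 0, 0, 0, 0],
  ],
)

```text
time_s: 7.65
tcp_pos: [0.5846, 0.0467, 0.0762]
eef_rot: [180.0, 0.0, 180.0]
contact_force: [0.3, -0.5, -0.3]
gripper_width: 0.0004
gripper_force: 0.0
```

>>> apply_moves(
  targets=[
    [0, 0, 0, 0.001, 0, 0, 0],
    [0, 0, 0, 0, 0, 0, 0],
    [0, 0, 0, 0, 0, 0, 0],
  ],
)

```text
time_s: 7.9
tcp_pos: [0.5846, 0.0468, 0.0755]
eef_rot: [-180.0, 0.0, -180.0]
contact_force: [-2.7, -0.2, 4.2]
gripper_width: 0.0007
gripper_force: 2.5
```

>>> apply_moves(
  targets=[
    [0, 0, 0, 0.0005, 0, 0, 0],
    [0, 0, 0, 0, 0, 0, 0],
    [0, 0, 0, 0, 0, 0, 0],
  ],
)

```text
time_s: 8.15
tcp_pos: [0.5846, 0.0468, 0.0753]
eef_rot: [180.0, 0.0, -180.0]
contact_force: [-2.0, 0.2, 8.8]
gripper_width: 0.0004
gripper_force: 4.0
```

The far-left lid is seated as well, so the near-left lid should be the loose one. I'll rock it to check.

>>> apply_moves(
  targets=[
    [0, 0, 0, -0.005, 0, 0, 0],
    [0, 0, 0, -0.01, 0, 0, 0],
    [0, 0, 0, -0.01, 0, 0, 0],
    [0, 0.015, 0.002, 0, 0, 0, 0],
    [0, 0.03, 0.003, 0, 0, 0, 0],
    [0, 0.03, 0.003, 0, 0, 0, 0],
    [0, 0.025, 0.002, 0, 0, 0, 0],
    [0, 0.015, 0, 0, 0, 0, 0],
    [0, 0.008, 0, 0, 0, 0, 0],
    [0, 0, 0, 0.005, 0, 0, 0],
    [0, 0, 0, 0.006, 0, 0, 0],
    [0, 0, 0, 0.004, 0, 0, 0],
    [0, 0, 0, 0.002, 0, 0, 0],
    [0, 0, 0, 0.0015, 0, 0, 0],
    [0, 0, 0, 0, 0, 0, 0],
    [0, 0, 0, 0, 0, 0, 0],
    [0, 0, 0, 0, 0, 0, 0],
  ],
)

```text
time_s: 9.57
tcp_pos: [0.4618, 0.0567, 0.081]
eef_rot: [-180.0, -0.0, 180.0]
contact_force: [0.7, -0.0, 0.0]
gripper_width: 0.0004
gripper_force: 0.0
```

>>> apply_moves(
  targets=[
    [0, 0, 0, 0.001, 0, 0, 0],
    [0, 0, 0, 0.001, 0, 0, 0],
    [0, 0, 0, 0, 0, 0, 0],
    [0, 0, 0, 0, 0, 0, 0],
  ],
)

```text
time_s: 9.9
tcp_pos: [0.4615, 0.0567, 0.0791]
eef_rot: [180.0, 0.0, 180.0]
contact_force: [1.6, -0.6, 0.1]
gripper_width: 0.0007
gripper_force: 0.0
```

>>> apply_moves(
  targets=[
    [0, 0, 0, 0.001, 0, 0, 0],
    [0, 0, 0, 0, 0, 0, 0],
    [0, 0, 0, 0, 0, 0, 0],
  ],
)

```text
time_s: 10.15
tcp_pos: [0.4615, 0.0567, 0.0781]
eef_rot: [-180.0, -0.0, 180.0]
contact_force: [-1.9, 0.1, 0.4]
gripper_width: 0.0
gripper_force: 0.4
```

>>> apply_moves(
  targets=[
    [0, 0, 0, 0.001, 0, 0, 0],
    [0, 0, 0, 0, 0, 0, 0],
    [0, 0, 0, 0, 0, 0, 0],
  ],
)

```text
time_s: 10.4
tcp_pos: [0.4615, 0.0567, 0.077]
eef_rot: [-180.0, -0.0, 180.0]
contact_force: [-0.4, -0.3, 2.8]
gripper_width: 0.0004
gripper_force: 0.9
```

>>> apply_moves(
  targets=[
    [0, 0, 0, 0.001, 0, 0, 0],
    [0, 0, 0, 0, 0, 0, 0],
    [0, 0, 0, 0, 0, 0, 0],
  ],
)

```text
time_s: 10.65
tcp_pos: [0.4611, 0.0565, 0.0759]
eef_rot: [-180.0, -0.0, 180.0]
contact_force: [-2.9, 0.9, 3.2]
gripper_width: 0.0007
gripper_force: 1.7
```

It yields 2.8 mm at about 3 N, so it rocks. I'll hold it and measure the tilt.

>>> apply_moves(
  targets=[
    [0, 0, 0, 0.0005, 0, 0, 0],
    [0, 0, 0, 0, 0, 0, 0],
    [0, 0, 0, 0, 0, 0, 0],
    [0, 0, 0, 0, 0, 0, 0],
    [0, 0, 0, 0, 0, 0, 0],
  ],
)

```text
time_s: 11.07
tcp_pos: [0.4611, 0.0565, 0.0754]
eef_rot: [-180.0, -0.0, 180.0]
contact_force: [-5.6, -0.3, 5.0]
gripper_width: 0.0005
gripper_force: 2.6
```

```bash
cat > t.py <<'E'
from h import *
s=get_state(); print(s["time_s"],s["contact_force"],s["tcp_pos"])
C=np.array([.489,.057])
for n in("side","top"):
    c=capture(n); W=world(c); d=np.linalg.norm(W[...,:2]-C,axis=-1)
    m=(d<.034)&(W[...,2]>.05)&(W[...,2]<.068)&(c["range_z"]>0); p=W[m]
    for k in range(4):
        if len(p)<20: break
        A=np.c_[p[:,:2]-C,np.ones(len(p))]; x=np.linalg.lstsq(A,p[:,2],rcond=None)[0]; p=p[abs(A@x-p[:,2])<.0025]
    print(n,len(p),x.round(4))
E
python3 t.py
```

```text
11.0667 [-5.62032868 -0.3431115   4.97667674] [0.46107109 0.05650536 0.07544795]
side 17 [-0.1516  0.0686  0.0517]
top 0 [-0.1516  0.0686  0.0517]
```

Run:
```python
from h import *
c=capture("side"); cv2.imwrite("pics/s2.png",cv2.resize(c["frame"][170:270,260:380,::-1],None,fx=5,fy=5,interpolation=cv2.INTER_CUBIC))
W=world(c); print(W[212:236:4,300:338:4,2].round(3))
```

```text
[[0.435 0.435 0.438 0.437 0.439 0.439 0.437 0.439 0.438 0.145]
 [0.428 0.43  0.431 0.431 0.432 0.431 0.43  0.432 0.43  0.148]
 [0.422 0.422 0.424 0.425 0.423 0.425 0.426 0.424 0.424 0.139]
 [0.415 0.415 0.416 0.418 0.417 0.417 0.416 0.417 0.135 0.066]
 [0.407 0.408 0.408 0.408 0.408 0.409 0.408 0.081 0.065 0.01 ]
 [0.398 0.399 0.399 0.4   0.399 0.057 0.056 0.066 0.043 0.013]]
```

View pics/s2.png

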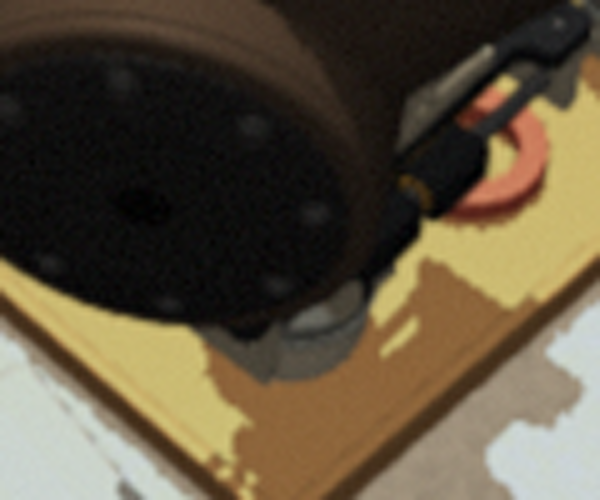

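The view shows the wrist mostly hiding the near-left lid, with only its right edge visible at crop (330,320). The evidence that it rocks is the sink itself: 3.3 mm at 3–5 N, about 0.12 rad, against under 1 mm for the others. I'll lift off, centre over the lid and press.

>>> apply_moves(
  targets=[
    [0, 0, 0, -0.002, 0, 0, 0],
    [0, 0, 0, -0.004, 0, 0, 0],
    [0, 0, 0, -0.006, 0, 0, 0],
    [0, -0.006, 0, 0, 0, 0, 0],
    [0, -0.009, 0, 0, 0, 0, 0],
    [0, -0.008, 0, 0, 0, 0, 0],
    [0, -0.005, 0, 0, 0, 0, 0],
    [0, 0, 0, 0, 0, 0, 0],
    [0, 0, 0, 0.003, 0, 0, 0],
    [0, 0, 0, 0.003, 0, 0, 0],
    [0, 0, 0, 0, 0, 0, 0],
    [0, 0, 0, 0, 0, 0, 0],
    [0, 0, 0, 0, 0, 0, 0],
  ],
)

```text
time_s: 12.3
tcp_pos: [0.4893, 0.0567, 0.0815]
eef_rot: [-180.0, -0.0, -180.0]
contact_force: [-0.4, 0.5, -0.2]
gripper_width: 0.0005
gripper_force: 0.0
```

>>> apply_moves(
  targets=[
    [0, 0, 0, 0.001, 0, 0, 0],
    [0, 0, 0, 0.001, 0, 0, 0],
    [0, 0, 0, 0, 0, 0, 0],
    [0, 0, 0, 0, 0, 0, 0],
  ],
)

```text
time_s: 12.63
tcp_pos: [0.4895, 0.0567, 0.0796]
eef_rot: [-180.0, -0.0, -180.0]
contact_force: [0.4, -0.8, 0.5]
gripper_width: 0.0006
gripper_force: 0.0
```

>>> apply_moves(
  targets=[
    [0, 0, 0, 0.001, 0, 0, 0],
    [0, 0, 0, 0.0005, 0, 0, 0],
    [0, 0, 0, 0, 0, 0, 0],
    [0, 0, 0, 0, 0, 0, 0],
  ],
)

```text
time_s: 12.97
tcp_pos: [0.4897, 0.0567, 0.0784]
eef_rot: [-180.0, 0.0, -180.0]
contact_force: [-1.9, 0.4, 5.6]
gripper_width: 0.0004
gripper_force: 2.5
```

>>> apply_moves(
  targets=[
    [0, 0, 0, 0.0005, 0, 0, 0],
    [0, 0, 0, 0.0005, 0, 0, 0],
    [0, 0, 0, 0, 0, 0, 0],
  ],
)

```text
time_s: 13.22
tcp_pos: [0.4897, 0.0567, 0.0776]
eef_rot: [-180.0, 0.0, -180.0]
contact_force: [-1.6, -0.3, 5.8]
gripper_width: 0.0004
gripper_force: 3.1
```

>>> apply_moves(
  targets=[
    [0, 0, 0, 0.0005, 0, 0, 0],
    [0, 0, 0, 0, 0, 0, 0],
    [0, 0, 0, 0, 0, 0, 0],
  ],
)

```text
time_s: 13.47
tcp_pos: [0.4897, 0.0567, 0.0771]
eef_rot: [180.0, 0.0, -180.0]
contact_force: [-1.5, -0.6, 6.2]
gripper_width: 0.0007
gripper_force: 3.2
```

>>> apply_moves(
  targets=[
    [0, 0, 0, 0.0005, 0, 0, 0],
    [0, 0, 0, 0.0005, 0, 0, 0],
    [0, 0, 0, 0.0005, 0, 0, 0],
    [0, 0, 0, 0, 0, 0, 0],
    [0, 0, 0, 0, 0, 0, 0],
  ],
)

```text
time_s: 13.88
tcp_pos: [0.4897, 0.0567, 0.0756]
eef_rot: [180.0, 0.0, -180.0]
contact_force: [-1.8, -0.4, 6.7]
gripper_width: 0.0001
gripper_force: 3.2
```

>>> apply_moves(
  targets=[
    [0, 0, 0, 0.0005, 0, 0, 0],
    [0, 0, 0, 0.0005, 0, 0, 0],
    [0, 0, 0, 0, 0, 0, 0],
    [0, 0, 0, 0, 0, 0, 0],
  ],
)

```text
time_s: 14.22
tcp_pos: [0.4897, 0.0567, 0.0746]
eef_rot: [-180.0, 0.0, -180.0]
contact_force: [-2.0, -1.0, 5.9]
gripper_width: 0.0007
gripper_force: 3.2
```

>>> apply_moves(
  targets=[
    [0, 0, 0, 0.0005, 0, 0, 0],
    [0, 0, 0, 0, 0, 0, 0],
    [0, 0, 0, 0, 0, 0, 0],
  ],
)

```text
time_s: 14.47
tcp_pos: [0.4897, 0.0567, 0.0741]
eef_rot: [180.0, 0.0, -180.0]
contact_force: [-2.0, 0.6, 6.3]
gripper_width: 0.0002
gripper_force: 3.3
```

>>> apply_moves(
  targets=[
    [0, 0, 0, 0.0005, 0, 0, 0],
    [0, 0, 0, 0, 0, 0, 0],
    [0, 0, 0, 0, 0, 0, 0],
  ],
)

```text
time_s: 14.72
tcp_pos: [0.4898, 0.0567, 0.0739]
eef_rot: [180.0, 0.0, -180.0]
contact_force: [-3.1, 0.4, 11.0]
gripper_width: 0.001
gripper_force: 5.5
```

>>> apply_moves(
  targets=[
    [0, 0, 0, 0.0005, 0, 0, 0],
    [0, 0, 0, 0, 0, 0, 0],
    [0, 0, 0, 0, 0, 0, 0],
  ],
)

```text
time_s: 14.97
tcp_pos: [0.4898, 0.0567, 0.0738]
eef_rot: [-180.0, 0.0, -180.0]
contact_force: [-5.4, -0.6, 16.8]
gripper_width: 0.0005
gripper_force: 8.0
```

It bottomed out 5 mm down, with the force rising sharply. I'll retract and check.

>>> apply_moves(
  targets=[
    [0, 0, 0, -0.002, 0, 0, 0],
    [0, 0, 0, -0.006, 0, 0, 0],
    [0, 0, 0, -0.015, 0, 0, 0],
    [0, 0, 0, -0.03, 0, 0, 0],
    [0, 0, 0, -0.035, 0, 0, 0],
    [0, 0, 0, -0.035, 0, 0, 0],
    [0, 0, -0.03, -0.03, 0, 0, 0],
    [0, 0, -0.04, -0.02, 0, 0, 0],
    [0, 0, -0.04, 0, 0, 0, 0],
    [0, 0, -0.04, 0, 0, 0, 0],
    [0, 0, -0.04, 0, 0, 0, 0],
    [0, 0, -0.04, 0, 0, 0, 0],
    [0, 0, -0.04, 0, 0, 0, 0],
    [0, 0, -0.03, 0, 0, 0, 0],
    [0, 0, -0.015, 0, 0, 0, 0],
    [0, 0, 0, 0, 0, 0, 0],
    [0, 0, 0, 0, 0, 0, 0],
    [0, 0, 0, 0, 0, 0, 0],
    [0, 0, 0, 0, 0, 0, 0],
  ],
)

```text
time_s: 16.55
tcp_pos: [0.4896, -0.2543, 0.2438]
eef_rot: [180.0, 0.0, -180.0]
contact_force: [0.0, 0.4, -0.2]
gripper_width: 0.0007
gripper_force: 0.0
```

```bash
python3 t.py
python3 - <<'E'
from h import *
c=capture("top"); cv2.imwrite("pics/t2.png",c["frame"][:,:,::-1]); W=world(c)
for n,(u,v) in dict(FL=(320,161),FR=(412,169),NL=(314,211),NR=(412,220)).items(): print(n,np.median(W[v-4:v+5,u-4:u+5].reshape(-1,3),0).round(4))
E
```

```text
16.55 [ 0.02008667  0.37046546 -0.18795797] [ 0.48957654 -0.25426009  0.24379391]
side 658 [0.0022 0.0013 0.0553]
top 601 [-0.0043  0.0013  0.055 ]
FL [0.608  0.0467 0.0563]
FR [ 0.4306 -0.0234  0.6859]
NL [0.4876 0.0574 0.0548]
NR [ 0.3929 -0.0182  0.7057]
```

View pics/t2.png

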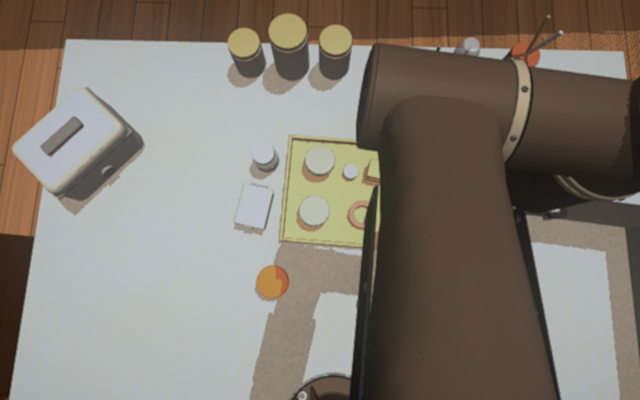

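The view shows the near-left lid at (314,211) in place. Its top went from 59.7 mm to 55 mm and is level within 0.005 rad. The tin, jar, cap and teether haven't moved, and the hand is up and clear.

```bash
python3 -c "from plant import close_job; print(close_job())"
```

```text
the job is handed in; nothing more can be done
None
```

The near-left lid was the loose one: it rocked when pressed at the edge, was pressed home about 5 mm and sits level; its final press peaked at about 17 N, just over the 8–15 N given. The hand is clear and the job is handed in, but the hand-in returned no verdict.

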